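Find the key that opens the shop's cash box

ROBOT

A 7-joint arm with a two-finger parallel gripper is mounted at the origin on the work surface. World frame = base frame: x ahead of the robot, y to its left, z up, the work surface at z = 0. Lengths are in m, angles in rad, forces in N, time in s.
With the tool pointing down it reaches from about 0.425 to 1.025 m from the base axis. Payload 9.4 kg.
Tool frame: the origin (TCP) lies between the finger pads; the fingertips stand arm.tcp_to_tips ahead of it and the grasp point (between the pads) lies 8 mm behind it (arm.tcp_to_tips is the distance from the TCP to the fingertips, in m); z points along the fingers, y is the direction in which the jaws open and shut (so a half turn about z gives the same grasp; the last joint's range is limited). The gripper opens to 93 mm and grips with 3 to 60 N. Pads are 15 mm wide; open, the fingers measure 128 mm over their backs; the gripper's body (75 mm by 188 mm) begins 65 mm behind the grasp point.
Start: joints at [-1.366, 0.599, -0.003, 1.599, 0.002, 0.943, -0.08], TCP at [0.202, 0.696, 0.23] pointing down, gripper open.
Joint ranges: [-2.57, 2.57], [-0.35, 1.97], [-1.29, 1.29], [0.11, 2.56], [-1.05, 4.19], [0.11, 1.86], [-2.63, 2.63]. Speed limits (rad/s): [2.22, 2.22, 3.01, 3.01, 3.14, 3.14, 3.14].

INTERFACE

Orientations are given as a 3x3 rotation matrix whose columns are the frame's x, y, z axes.
In Python, from workcell import arm gives the robot as it stands. The module is installed in compiled form; this text tells all that it offers.
- The arm moves only by the shell command python3 -m crank 'ROWS' [FORCE]. ROWS is JSON, a list of rows, each a list of 3 entries, a list of its own where there are three numbers: the finger opening in mm, from 0 to 93, then the shift along the tool's x, y, z in units of 40 mm (1.0 is 40 mm), then the turn, a rotation vector about the tool's x, y, z in rad. A call has 1 to 20 rows; each row shifts and turns the commanded pose from where the row before left it, along the tool's axes as they then stand; what a row does not reach is not made up. A row lasts 1/12 s, in which the tool goes at most 41.7 mm and 7.16 degrees, less where a joint would pass 70% of its speed; a pose out of reach is approached as far as the arm can. A call is refused whole if a number of a shift passes 1 or a number of a turn 0.125, either way. A call with a gripper value outside its range is refused whole. The fingers move at their own pace and stop on an object; FORCE is the grip in N (left out, the last holds). Time passes only in rows, so rows that do not move let the fingers close. It gives the time, the measured TCP pose, the force and the opening at its end, in the units of the state.
- arm.sense(): the state, without advancing time (a new reading comes with each control period).
- arm.get_image(name): name is "scene" or "top"; returns (picture, depth): 420x560x3 uint8, blue, green, red; 420x560 float32, m along the optical axis (not along the pixel's ray), 0 where there is no reading.
- arm.camera_info(name): a dict with "fx", "fy", "cx", "cy" (pixels), "origin" and "orientation" of the camera in the world. Camera axes: x right, y down, z forward; pixel columns grow to the right and rows downward; lengths in m; the calibration is good to about 2 mm. A picture is of the moment at which its call begins. camera_info takes no time and is no camera call.
- arm.hand_in(): hands the job in, once; it reports no verdict.
The state is a dict: "clock": time; "qpos": joint angles; "joint_vel": joint speeds; "tau": joint torques, N m; "ee_pos": TCP position; "tcp_rot": TCP orientation; "wrist_force": force on the tool from outside, world axes, zero at the start; "wrist_torque": the same for the moment, N m; "grip_width": opening from 0.0 (shut) to 1.0 (fully open).
Only numpy, scipy, OpenCV 4.12 (cv2) and the standard library are available. Lean on these libraries where they do the work, as an engineer would, in place of code of your own. Each camera call takes 0.05 s, during which the arm holds its last target.

TASK

One of the three keys in the rack opens the cash box on the counter: try them in the keyhole until you find the one that goes fully in, turn it clockwise to its stop and leave it there. Then slide the lid fully open by its handle. The two other keys must stand in the rack's slots at the end, and the jar, tape roll, snack tray and laptop stay where they are.

Things in the scene. Friction and masses are not known exactly. Their poses are not given: they have to be found in the camera images.
- cashbox: Grey steel cash box, fixed to the counter: 130 mm along its x, 260 mm along its y, top 75 mm above the counter; origin at the centre of its underside, x pointing away from the robot's side. Keyhole in the fixed -y part of its top, sliding lid on the +y part. It is locked; which key fits changes from start to start.
- keyhole (a point): Centre of the keyhole mouth in the box's top: an upright slot 27 mm along y by 8 mm along x (box axes) through an 8 mm plate, 1.5 mm bevel. The right key goes straight down till its collar rests on the plate (head centre 24 mm above this point) and then turns; a wrong key stops 10 mm higher and cannot turn. A turned key cannot be lifted out.
- lock (a joint): Turn of the lock, rad: 0 locked (slot ready for a key), growing clockwise seen from above to the stop at 1.25; friction 0.04 N m, stays where left. The key has up to 0.3 rad of play in it before the lock follows, so turn the head about 1.4. Beyond about 0.88 the hidden bolt frees the lid.
- lid (a joint): How far the lid has slid, m: 0 shut, 0.07 fully open. It slides along the box's +x (away from the robot's side) against about 1.5 N of friction and stays where it is left. The bolt blocks it while locked.
- lid_handle (a point): Centre of the lid's handle, an upright black bar 60 mm along the box's y, 10 mm thick along x, 36 mm tall, standing on the flat lid, whose top is level with the box's top; this point is 18 mm above the lid. When shut it lies 130 mm along +y and 30 mm along -x from the keyhole.
- rack_top (a point): Centre of the top face of the fixed wooden key rack: 60 mm along x, 160 mm along y, 38 mm tall. Three upright slots 31 mm (y) x 10 mm (x), 32 mm deep, at y = -50, 0 and +50 mm from here. A key stands in a slot with its collar on this face: head centre 24 mm above it, the head's flat along the rack's y.
- key1_head (a point): Head centre of key 1, which starts in the rack's -y slot. Upright 72 mm key: flat black head 30 (its y) x 9 (its x; grip across this) x 42 mm tall; below it a collar 16 mm across, 3 mm thick, its underside 24 mm below this point; 7 mm round shank; at the foot a flat bit 24 (y) x 5 (x) x 16 mm tall, ending 51 mm below this point. Fits either way round (half turn). 70 g, z up.
- key2_head (a point): Head centre of key 2, which starts in the rack's middle slot. Same as key 1 in every size; only the cuts in its bit differ, and nothing outside the lock shows which key suits it.
- key3_head (a point): Head centre of key 3, which starts in the rack's +y slot. Same as key 1 in every size; only the cuts in its bit differ, and nothing outside the lock shows which key suits it.
- jar: Bystander: lidded glass jar 84 mm across, 120 mm tall; origin at the centre of its underside.
- tape: Bystander: cardboard tape roll lying flat, 100 mm across, 45 mm tall; origin at the centre of its underside.
- snack_tray: Bystander: open cardboard tray of snack bars, 120 x 200 x 50 mm; origin at the centre of its underside.
- laptop: Bystander: closed plain laptop 320 x 220 x 20 mm, long side along its x; origin at the centre of its underside.

How it is judged:
On the way, in this order (a step that is already met when the one before it is completed fails the run):
1. a key turns the lock, beyond 0.9 rad (value of joint lock above 0.9 rad), for 0.1 s.
2. the lid is slid open, beyond 55 mm (value of joint lid above 0.055 m), for 0.1 s.
At the end, for the whole second after the job is handed in: Lock beyond 0.9 rad, the right key upright in the keyhole (head centre under 30 mm above it, within 12 mm); lid beyond 55 of 70 mm, at rest; the two other keys upright (0.25 rad) in rack slots, head centre 18 to 32 mm above its top; bystanders within 40 mm of their start (value of joint lock above 0.9 rad and value of joint lid above 0.055 m and velocity of joint lid below 0.01 m/s and (((horizontal distance between key1_head and keyhole below 0.012 m and z of key1_head in the frame of keyhole below 0.03 m and angle between key1_head's own z axis and vertical below 0.2 rad) and (z of key2_head in the frame of rack_top between 0.018 and 0.032 m and angle between key2_head's own z axis and vertical below 0.25 rad and x of key2_head in the frame of rack_top between -0.02 and 0.02 m and y of key2_head in the frame of rack_top between -0.065 and 0.065 m) and (z of key3_head in the frame of rack_top between 0.018 and 0.032 m and angle between key3_head's own z axis and vertical below 0.25 rad and x of key3_head in the frame of rack_top between -0.02 and 0.02 m and y of key3_head in the frame of rack_top between -0.065 and 0.065 m)) or ((horizontal distance between key2_head and keyhole below 0.012 m and z of key2_head in the frame of keyhole below 0.03 m and angle between key2_head's own z axis and vertical below 0.2 rad) and (z of key1_head in the frame of rack_top between 0.018 and 0.032 m and angle between key1_head's own z axis and vertical below 0.25 rad and x of key1_head in the frame of rack_top between -0.02 and 0.02 m and y of key1_head in the frame of rack_top between -0.065 and 0.065 m) and (z of key3_head in the frame of rack_top between 0.018 and 0.032 m and angle between key3_head's own z axis and vertical below 0.25 rad and x of key3_head in the frame of rack_top between -0.02 and 0.02 m and y of key3_head in the frame of rack_top between -0.065 and 0.065 m)) or ((horizontal distance between key3_head and keyhole below 0.012 m and z of key3_head in the frame of keyhole below 0.03 m and angle between key3_head's own z axis and vertical below 0.2 rad) and (z of key1_head in the frame of rack_top between 0.018 and 0.032 m and angle between key1_head's own z axis and vertical below 0.25 rad and x of key1_head in the frame of rack_top between -0.02 and 0.02 m and y of key1_head in the frame of rack_top between -0.065 and 0.065 m) and (z of key2_head in the frame of rack_top between 0.018 and 0.032 m and angle between key2_head's own z axis and vertical below 0.25 rad and x of key2_head in the frame of rack_top between -0.02 and 0.02 m and y of key2_head in the frame of rack_top between -0.065 and 0.065 m)))); the robot touches nothing.
It fails at once if the jar is moved more than 40 mm (distance of jar from where it was at the start of the episode above 0.04 m).
It fails at once if the tape is moved more than 40 mm (distance of tape from where it was at the start of the episode above 0.04 m).
It fails at once if the snack tray is moved more than 40 mm (distance of snack_tray from where it was at the start of the episode above 0.04 m).
It fails at once if the laptop is moved more than 40 mm (distance of laptop from where it was at the start of the episode above 0.04 m).
It also fails if it takes over 72 s, if anything falls off the work surface, if the arm or the gripper's body presses on something with over 40 N, if the wrist force passes 120 N, or if a joint passes its speed limit or range.

## Working session

There is one attempt and no reset: what is moved stays moved. The work goes in short steps, Python scripts to look and compute and a shell command to move; the robot and the scene stay as the last step left them, time stands still between calls to the robot, and variables do not carry over. Pictures are saved under pics/ and viewed, and the job is handed in when it is done.

```bash
mkdir -p pics
python3 - <<'E'
from workcell import arm
import cv2,numpy as np
s=arm.sense();print({k:np.round(v,3).tolist() for k,v in s.items()}, arm.tcp_to_tips)
for n in("scene","top"):
    p,d=arm.get_image(n);cv2.imwrite(f"pics/{n}0.png",p);np.save(f"{n}0.npy",d);
    c=arm.camera_info(n);print(n,{k:np.round(v,4).tolist() for k,v in c.items()})
E
```

```text
{'clock': 0.0, 'qpos': [-1.366, 0.6, -0.003, 1.6, 0.002, 0.943, -0.08], 'joint_vel': [0.001, -0.001, 0.0, -0.001, -0.0, -0.001, 0.001], 'tau': [0.001, -76.508, 1.497, -25.235, -0.052, 0.017, 0.0], 'ee_pos': [0.202, 0.696, 0.229], 'tcp_rot': [[-0.961, 0.278, -0.0], [0.278, 0.961, -0.002], [-0.0, -0.002, -1.0]], 'wrist_force': [0.774, 0.57, 0.019], 'wrist_torque': [0.048, 0.0, 0.057], 'grip_width': 0.998} 0.011
scene {'fx': 468.0848, 'fy': 468.0848, 'cx': 283.2592, 'cy': 202.8626, 'origin': [1.643, -0.0316, 0.8637], 'orientation': [[-0.0017, 0.6103, -0.7922], [0.9998, 0.0175, 0.0113], [0.0207, -0.792, -0.6102]]}
top {'fx': 513.6453, 'fy': 513.6453, 'cx': 275.949, 'cy': 208.9389, 'origin': [0.2102, 0.0071, 1.9095], 'orientation': [[-0.0685, -0.9732, 0.2194], [-0.9976, 0.0662, -0.018], [0.003, -0.2201, -0.9755]]}
```

View pics/scene0.png

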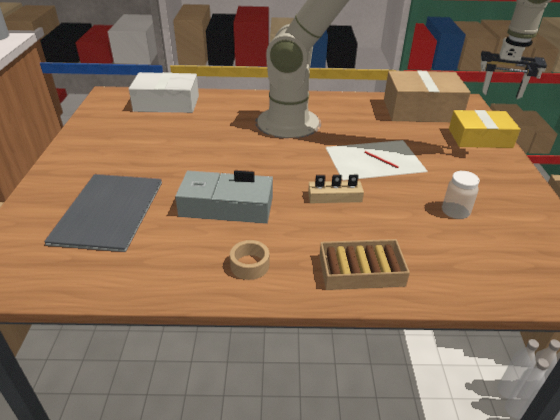

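View pics/top0.png

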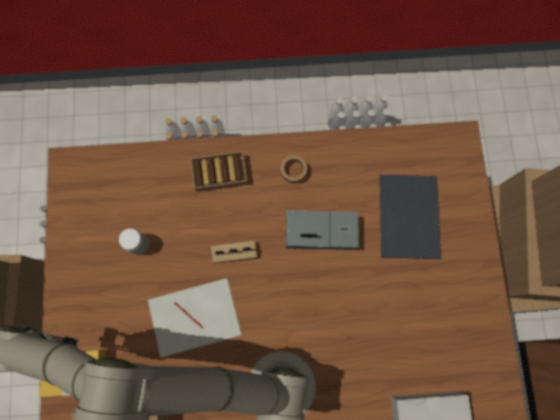

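The scene view looks back at the robot. It shows the cash box around (226,196) with the keyhole near (198,184) and the handle near (244,176). The rack is near (336,191) with its three keys standing at (320/337/353,181). The top view shows the box at (322,230) and the rack at (234,252). I'll zoom in on both.

Run:
```python
import cv2,numpy as np
a=cv2.imread('pics/scene0.png');b=cv2.imread('pics/top0.png')
A=cv2.resize(a[160:225,170:370],None,fx=4,fy=4,interpolation=cv2.INTER_CUBIC)
B=cv2.resize(b[200:270,200:370],None,fx=4.7,fy=4.7,interpolation=cv2.INTER_CUBIC)[:, :800]
cv2.imwrite('pics/z1.png',np.vstack([A,np.pad(B,((0,0),(0,800-B.shape[1]),(0,0)))]))
```

```text
(no output)
```

View pics/z1.png

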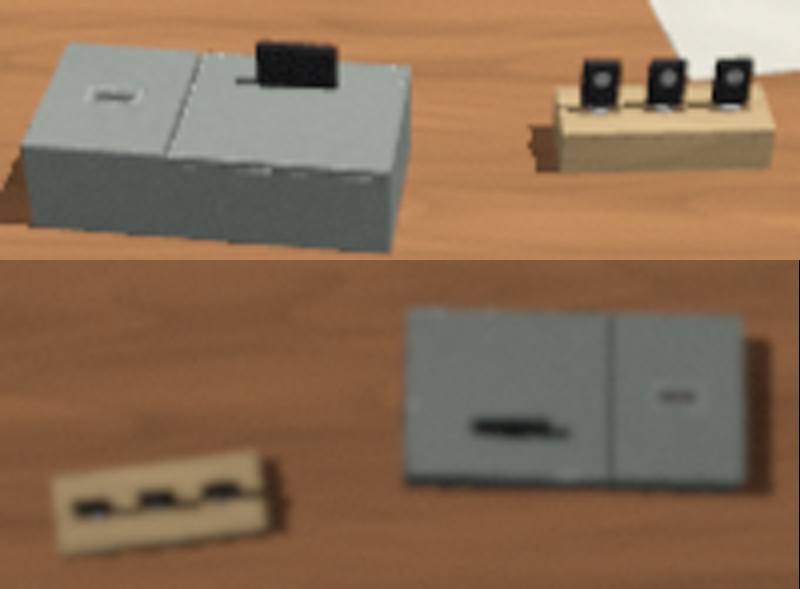

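```bash
cat > h.py <<'E'
import numpy as np,cv2
from workcell import arm
def ray(n,uv,z):
    c=arm.camera_info(n);uv=np.atleast_2d(np.asarray(uv,float))
    d=np.c_[(uv[:,0]-c['cx'])/c['fx'],(uv[:,1]-c['cy'])/c['fy'],np.ones(len(uv))]@np.array(c['orientation']).T
    o=np.array(c['origin']);return o+d*((z-o[2])/d[:,2])[:,None]
def proj(n,P):
    c=arm.camera_info(n);q=(np.atleast_2d(P)-c['origin'])@np.array(c['orientation'])
    return np.c_[c['fx']*q[:,0]/q[:,2]+c['cx'],c['fy']*q[:,1]/q[:,2]+c['cy']]
E
python3 - <<'E'
from h import *
for n,bx,rk in(("scene",(200,165),(335,197)),("top",(310,220),(245,245))):
    im=cv2.imread(f'pics/{n}0.png')
    print(n)
    for y,x in ([(190,190),(205,215),(190,260),(180,190),(188,330),(197,335),(181,337),(184,198),(176,244)] if n=='scene' else [(220,310),(215,345),(245,320),(247,245),(252,220),(235,309),(256,218)]):
        print((x,y),im[y,x],cv2.cvtColor(im[y:y+1,x:x+1],cv2.COLOR_BGR2HSV)[0,0])
E
```

```text
scene
(190, 190) [157 165 158] [ 56  12 165]
(215, 205) [83 88 82] [65 17 88]
(260, 190) [158 166 159] [ 56  12 166]
(190, 180) [156 162 156] [ 60   9 162]
(330, 188) [132 177 203] [ 19  89 203]
(335, 197) [ 83 114 136] [ 18  99 136]
(337, 181) [66 67 66] [60  4 67]
(198, 184) [96 99 95] [68 10 99]
(244, 176) [22 20 22] [150  23  22]
top
(310, 220) [108 114 108] [ 60  13 114]
(345, 215) [105 111 106] [ 55  14 111]
(320, 245) [109 115 109] [ 60  13 115]
(245, 247) [ 61  85 101] [ 18 101 101]
(220, 252) [33 35 41] [ 8 50 41]
(309, 235) [28 27 28] [150   9  28]
(218, 256) [ 93 126 147] [ 18  94 147]
```

```bash
cat > meas.py <<'E'
from h import *
def biggest(m):
    cs,_=cv2.findContours(m.astype(np.uint8),cv2.RETR_EXTERNAL,cv2.CHAIN_APPROX_NONE)
    return max(cs,key=cv2.contourArea)
def rect(n,m,roi,z,k=3):
    M=np.zeros(m.shape,np.uint8);x0,y0,x1,y1=roi;M[y0:y1,x0:x1]=m[y0:y1,x0:x1]
    M=cv2.morphologyEx(M,cv2.MORPH_CLOSE,np.ones((k,k)))
    c=cv2.convexHull(biggest(M))[:,0].astype(float)
    P=ray(n,c,z)[:,:2]
    r=cv2.minAreaRect((P*1000).astype(np.float32))
    return np.round(r[0],1),np.round(r[1],1),round(r[2],2)
if __name__=='__main__':
  for n in("scene","top"):
    im=cv2.imread(f'pics/{n}0.png');h,s,v=cv2.split(cv2.cvtColor(im,cv2.COLOR_BGR2HSV))
    S=n=='scene'
    g=(s<40)&(v>(130 if S else 85))
    print(n,'box',rect(n,g,(170,160,280,225) if S else (275,200,370,255),.075,9))
    w=(h>10)&(h<26)&(s>70)&(s<115)&(v>(165 if S else 110))
    print(n,'rack',rect(n,w,(300,175,368,205) if S else (205,235,262,266),.038,9))
    # handle, keyhole
    dark=(v<45)
    def cent(roi,m):
        M=np.zeros(m.shape,np.uint8);x0,y0,x1,y1=roi;M[y0:y1,x0:x1]=m[y0:y1,x0:x1]
        c=biggest(M)
        mo=cv2.moments(M*1,True);return np.array([mo['m10']/mo['m00'],mo['m01']/mo['m00']]),cv2.boundingRect(c)
    roi=(185,175,210,192) if S else (336,222,352,236)
    kh,bb=cent(roi,(v<(135 if S else 95)));print('keyhole px',kh,bb,ray(n,kh,.075)[0].round(4))
    if S:
      for i,x in enumerate((320,337,353)):
        c,bb=cent((x-8,172,x+8,189),v<90);print('key',c,bb,ray(n,c,.062)[0].round(4))
      c,bb=cent((230,168,262,186),v<60);print('handle',c,bb,ray(n,c,.093)[0].round(4))
    else:
      for i,x in enumerate((219,233.5,247)):
        x=int(x);c,bb=cent((x-6,244,x+7,258),v<60);print('key',c,bb,ray(n,c,.07)[0].round(4))
E
python3 meas.py
```

```text
scene box (array([ 547. , -184.2]), array([259.5, 136.8]), 84.79)
scene rack (array([484.7, 145.8]), array([ 65.6, 167.8]), 4.71)
keyhole px [197.75   183.6875] (194, 183, 9, 3) [ 0.5353 -0.2649  0.075 ]
key [319.46534653 180.64356436] (315, 175, 10, 12) [0.49   0.0917 0.062 ]
key [335.92631579 180.49473684] (331, 175, 10, 12) [0.4877 0.1413 0.062 ]
key [352.50537634 180.15053763] (348, 175, 10, 11) [0.4843 0.1916 0.062 ]
handle [243.34313725 176.24019608] (234, 171, 20, 11) [ 0.5192 -0.1335  0.093 ]
top box (array([ 538.6, -187.2]), array([258.3, 128.2]), 84.83)
top rack (array([483.6, 139.1]), array([ 63.2, 162.1]), 4.27)
keyhole px [343.76923077 228.53846154] (341, 228, 7, 2) [ 0.5334 -0.2676  0.075 ]
key [219.27272727 252.45454545] (217, 252, 6, 2) [0.4776 0.1877 0.07  ]
key [233.27272727 250.54545455] (231, 250, 6, 2) [0.4811 0.1371 0.07  ]
key [246.72727273 248.54545455] (244, 248, 6, 2) [0.485  0.0883 0.07  ]
```

```bash
cat > go.py <<'E'
import sys
from h import *
from scipy.spatial.transform import Rotation as R
# go.py x y z heading_deg : tool y heading target; prints turn (tool frame), then shift after turn in tool units(40mm)
x,y,z,a=map(float,sys.argv[1:5]);a=np.radians(a)
s=arm.sense();T=np.array(s['tcp_rot']);p=np.array(s['ee_pos'])
yt=np.array([np.cos(a),np.sin(a),0]);zt=np.array([0,0,-1.]);G=np.c_[np.cross(yt,zt),yt,zt]
d=np.array([x,y,z])-p
print('clock',round(s['clock'],2),'p',p.round(4),'head',np.degrees(np.arctan2(T[1,1],T[0,1])).round(2),'F',np.round(s['wrist_force'],1),'grip',round(s['grip_width']*93,1))
print('turn',R.from_matrix(T.T@G).as_rotvec().round(4),'shift now',(T.T@d/.04).round(3),'after turn',(G.T@d/.04).round(3))
E
python3 go.py .485 .090 .16 4.3
```

```text
clock 0.1 p [0.2015 0.696  0.2289] head 73.86 F [ 0.1 -0.3  1.3] grip 93.2
turn [-1.100e-03  9.000e-04  1.214e+00] shift now [-11.021 -12.579   1.74 ] after turn [-15.639   5.932   1.722]
```

```bash
python3 -m crank '[[60,[-0.65,-0.74,0],[0,0,0]],[60,[-0.65,-0.74,0],[0,0,0]],[60,[-0.65,-0.74,0],[0,0,0]],[60,[-0.65,-0.74,0],[0,0,0]],[60,[-0.65,-0.74,0],[0,0,0]],[60,[-0.65,-0.74,0],[0,0,0]],[60,[-0.65,-0.74,0],[0,0,0]],[60,[-0.65,-0.74,0],[0,0,0]],[60,[-0.65,-0.74,0],[0,0,0]],[60,[-0.65,-0.74,0],[0,0,0]],[60,[-0.65,-0.74,0],[0,0,0]],[60,[-0.65,-0.74,0],[0,0,0]],[60,[-0.65,-0.74,0],[0,0,0]],[60,[-0.65,-0.74,0],[0,0,0]],[60,[-0.65,-0.74,0],[0,0,0]],[60,[-0.65,-0.74,0],[0,0,0]],[60,[-0.6,-0.74,0],[0,0,0]]]' 20
python3 -m crank '[[50,[0,0,0],[0,0,0.122]],[50,[0,0,0],[0,0,0.122]],[50,[0,0,0],[0,0,0.122]],[50,[0,0,0],[0,0,0.122]],[50,[0,0,0],[0,0,0.122]],[50,[0,0,0],[0,0,0.122]],[50,[0,0,0],[0,0,0.122]],[50,[0,0,0],[0,0,0.122]],[50,[0,0,0],[0,0,0.122]],[50,[0,0,0],[0,0,0.116]],[50,[0,0,0],[0,0,0]]]'
python3 go.py .485 .090 .12 4.3
```

```text
clock: 1.52
ee_pos: [0.4849, 0.0887, 0.2296]
tcp_rot: [[-0.961, 0.278, 0.0], [0.278, 0.961, -0.0], [-0.0, -0.0, -1.0]]
wrist_force: [1.2, 0.2, 0.1]
grip_width: 0.646
clock: 2.43
ee_pos: [0.4842, 0.0909, 0.2294]
tcp_rot: [[-0.07, 0.998, -0.0], [0.998, 0.07, -0.0], [-0.0, -0.0, -1.0]]
wrist_force: [0.2, 0.1, 0.0]
grip_width: 0.536
clock 2.43 p [0.4842 0.0909 0.2294] head 4.02 F [0.2 0.1 0. ] grip 49.9
turn [-0.0004  0.0003 -0.0049] shift now [-0.022  0.02   2.736] after turn [-0.023  0.019  2.736]
```

Well aligned. I'll descend to z≈0.12 and look at it from the scene camera before gripping.

```bash
python3 -m crank '[[50,[-0.02,0.02,0.9],[0,0,0]],[50,[0,0,0.9],[0,0,0]],[50,[0,0,0.9],[0,0,0]],[50,[0,0,0],[0,0,0]]]'
python3 - <<'E'
from h import *
p,d=arm.get_image('scene');cv2.imwrite('pics/s1.png',p)
q,d=arm.get_image('top');cv2.imwrite('pics/t1.png',q)
A=cv2.resize(p[120:210,270:400],None,fx=4,fy=4);B=cv2.resize(q[215:290,190:290],None,fx=2.6,fy=2.6)
B=cv2.resize(B,(270,360));cv2.imwrite('pics/s1z.png',np.hstack([A,B]))
print(proj('scene',[[.485,.09,.109]]))
E
```

```text
clock: 2.77
ee_pos: [0.4824, 0.0896, 0.1168]
tcp_rot: [[-0.079, 0.997, -0.008], [0.997, 0.079, -0.002], [-0.002, -0.008, -1.0]]
wrist_force: [-0.3, 0.4, -0.3]
grip_width: 0.538
[[319.87288018 166.56390699]]
```

View pics/s1z.png

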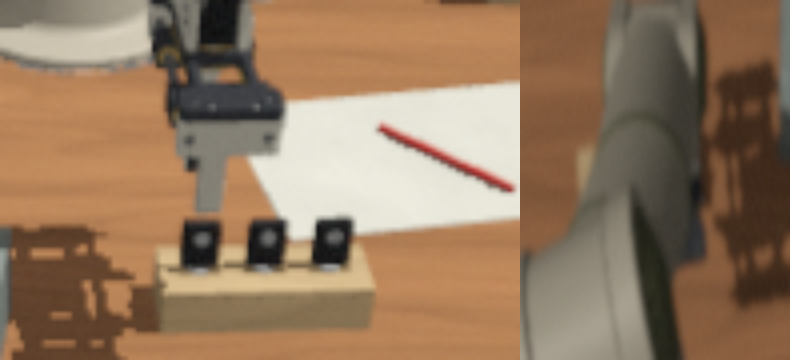

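The visible +x finger is at u≈322, about 2 px (~5 mm) on the +y side of key 1 (u≈320). That supports the top camera's y≈0.088, so I'll shift there and descend.

```bash
python3 go.py .485 .088 .057 4.3
```

```text
clock 2.87 p [0.4846 0.0895 0.1213] head 4.39 F [-0.1  0.2  1. ] grip 50.1
turn [-0.0031  0.0006  0.0016] shift now [-0.036  0.013  1.607] after turn [-0.037  0.008  1.607]
```

```bash
python3 -m crank '[[40,[-0.04,0.01,0.5],[0,0,0]],[40,[0,0,0.5],[0,0,0]],[40,[0,0,0.4],[0,0,0]],[40,[0,0,0.2],[0,0,0]],[40,[0,0,0],[0,0,0]],[40,[0,0,0],[0,0,0]]]'
python3 -m crank '[[0,[0,0,0],[0,0,0]],[0,[0,0,0],[0,0,0]],[0,[0,0,0],[0,0,0]],[0,[0,0,0],[0,0,0]],[0,[0,0,0],[0,0,0]],[0,[0,0,0],[0,0,0]]]' 25;python3 go.py .485 .088 .057 4.3
```

```text
clock: 3.37
ee_pos: [0.4864, 0.0885, 0.059]
tcp_rot: [[-0.075, 0.997, 0.001], [0.997, 0.075, 0.001], [0.0, 0.001, -1.0]]
wrist_force: [-0.3, 0.4, 0.1]
grip_width: 0.427
clock: 3.87
ee_pos: [0.4864, 0.0885, 0.0579]
tcp_rot: [[-0.075, 0.997, 0.001], [0.997, 0.075, 0.0], [0.0, 0.002, -1.0]]
wrist_force: [1.0, 0.4, 3.6]
grip_width: 0.101
clock 3.87 p [0.4864 0.0885 0.0579] head 4.31 F [1.  0.4 3.6] grip 9.4
turn [ 0.0015 -0.0001  0.0001] shift now [-0.011 -0.037  0.023] after turn [-0.011 -0.036  0.023]
```

```bash
python3 -m crank '[[0,[0,0,-0.3],[0,0,0]],[0,[0,0,-0.5],[0,0,0]],[0,[0,0,-0.8],[0,0,0]],[0,[0,0,-0.9],[0,0,0]],[0,[0,0,-0.8],[0,0,0]],[0,[0,0,0],[0,0,0]]]';python3 go.py .534 -.268 .19 -5.2
python3 - <<'E'
from h import *
p,d=arm.get_image('scene');cv2.imwrite('pics/s2.png',p)
cv2.imwrite('pics/s2z.png',cv2.resize(p[100:210,270:400],None,fx=4,fy=4))
E
```

```text
clock: 4.37
ee_pos: [0.4877, 0.0885, 0.1944]
tcp_rot: [[-0.074, 0.997, 0.006], [0.997, 0.074, 0.002], [0.002, 0.007, -1.0]]
wrist_force: [0.8, -0.1, 0.3]
grip_width: 0.096
clock 4.37 p [0.4877 0.0885 0.1944] head 4.26 F [ 0.8 -0.1  0.3] grip 8.9
turn [ 0.0065 -0.0023  0.1652] shift now [-8.973  0.49   0.097] after turn [-8.77   1.959  0.11 ]
```

View pics/s2z.png

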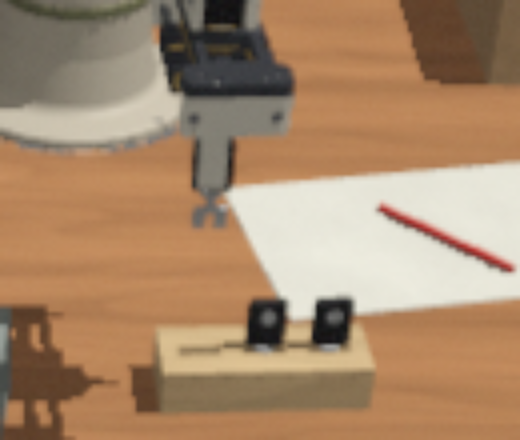

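Key 1 is lifted, with its bit visible at zoomed (210,210). Carrying it to the keyhole.

```bash
python3 -m crank '[[0,[-0.9,0.05,0],[0,0,0]],[0,[-0.9,0.05,0],[0,0,0]],[0,[-0.9,0.05,0],[0,0,0]],[0,[-0.9,0.05,0],[0,0,0]],[0,[-0.9,0.05,0],[0,0,0]],[0,[-0.9,0.05,0],[0,0,0]],[0,[-0.9,0.05,0],[0,0,0]],[0,[-0.9,0.05,0],[0,0,0]],[0,[-0.9,0.05,0],[0,0,0]],[0,[-0.8,0.05,0],[0,0,0]],[0,[0,0,0],[0,0,0.08]],[0,[0,0,0],[0,0,0.085]],[0,[0,0,0],[0,0,0]]]';python3 go.py .534 -.268 .15 -5.2
```

```text
clock: 5.5
ee_pos: [0.5313, -0.2655, 0.1877]
tcp_rot: [[0.095, 0.995, -0.003], [0.995, -0.095, 0.001], [0.001, -0.003, -1.0]]
wrist_force: [0.0, -0.6, -1.1]
grip_width: 0.097
clock 5.5 p [ 0.5313 -0.2655  0.1877] head -5.46 F [ 0.  -0.6 -1.1] grip 9.0
turn [-0.0028 -0.0007 -0.0045] shift now [-0.057  0.075  0.942] after turn [-0.057  0.072  0.942]
```

```bash
python3 -m crank '[[0,[-0.06,0.07,0.4],[0,0,0]],[0,[0,0,0.4],[0,0,0]],[0,[0,0,0.4],[0,0,0]],[0,[0,0,0],[0,0,0]],[0,[0,0,0],[0,0,0]]]';python3 go.py .534 -.268 .14 -5.2
python3 - <<'E'
from h import *
p,d=arm.get_image('scene');cv2.imwrite('pics/s3.png',p)
q,d=arm.get_image('top');cv2.imwrite('pics/t3.png',q)
A=cv2.resize(p[130:220,165:285],None,fx=6,fy=6,interpolation=cv2.INTER_CUBIC)
cv2.imwrite('pics/s3z.png',A)
print(proj('scene',[[.534,-.268,.093],[.534,-.268,.075]]))
E
```

```text
clock: 5.92
ee_pos: [0.5341, -0.267, 0.1404]
tcp_rot: [[0.088, 0.996, -0.003], [0.996, -0.088, 0.001], [0.001, -0.003, -1.0]]
wrist_force: [0.6, -1.5, -0.8]
grip_width: 0.097
clock 5.92 p [ 0.5341 -0.267   0.1404] head -5.03 F [ 0.6 -1.5 -0.8] grip 9.0
turn [-0.0029 -0.001   0.003 ] shift now [-0.026 -0.001  0.01 ] after turn [-0.026 -0.001  0.01 ]
[[196.17114902 178.30181244]
 [196.74725024 183.41741802]]
```

View pics/s3z.png

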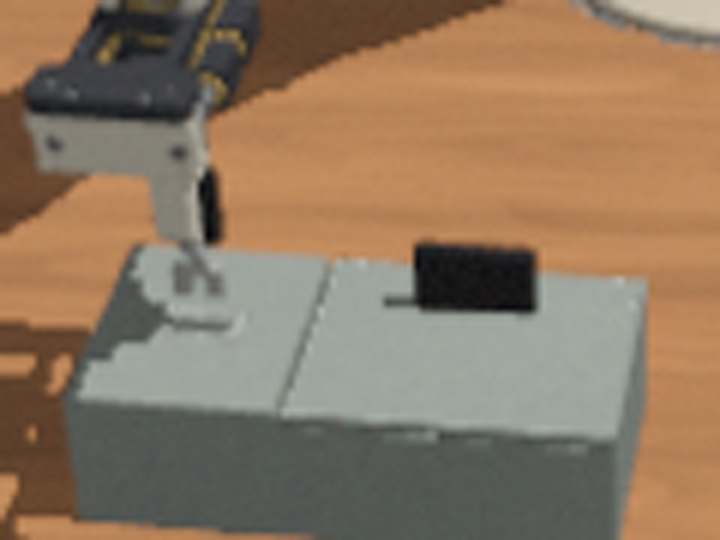

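View pics/t3.png

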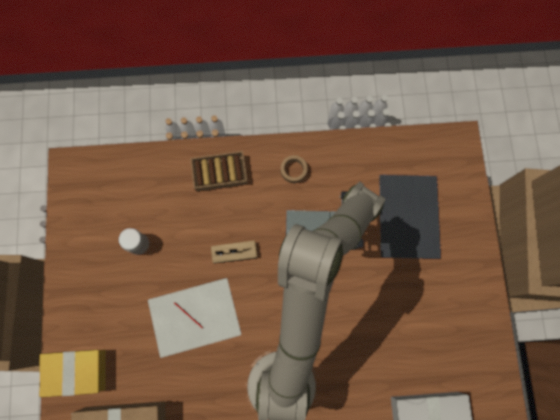

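Run:
```python
import cv2,numpy as np
p=cv2.imread('pics/s3.png')
A=cv2.resize(p[155:190,182:222],None,fx=16,fy=16,interpolation=cv2.INTER_LANCZOS4)
cv2.imwrite('pics/s3zz.png',A)
```

```text
(no output)
```

View pics/s3zz.png

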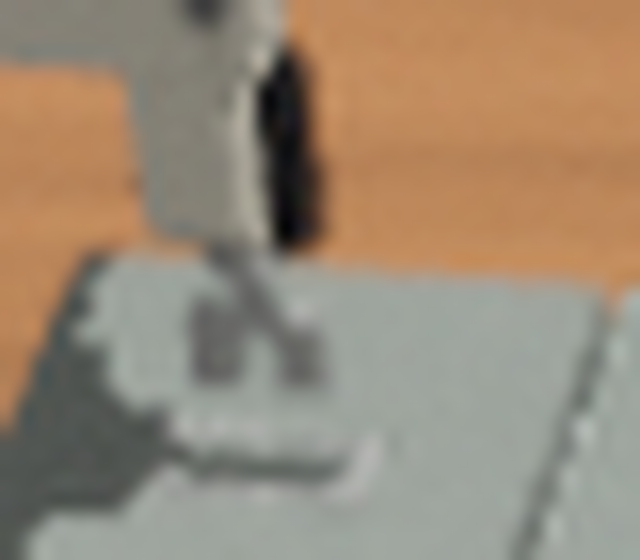

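The bit is centred at u≈197.6 and should land at ≈198.2 when lowered. The slot was measured at ≈197.8–198.2, so they're aligned. Inserting in steps while watching the force.

```bash
python3 -m crank '[[0,[0,0,0.2],[0,0,0]],[0,[0,0,0.2],[0,0,0]],[0,[0,0,0.15],[0,0,0]],[0,[0,0,0],[0,0,0]]]';python3 go.py .534 -.268 .095 -5.2; python3 -m crank '[[0,[0,0,0.1],[0,0,0]],[0,[0,0,0.1],[0,0,0]],[0,[0,0,0],[0,0,0]]]'
```

```text
clock: 6.35
ee_pos: [0.5344, -0.2673, 0.1183]
tcp_rot: [[0.089, 0.996, -0.002], [0.996, -0.089, 0.001], [0.001, -0.002, -1.0]]
wrist_force: [0.1, 0.7, -0.1]
grip_width: 0.095
clock 6.35 p [ 0.5344 -0.2673  0.1183] head -5.13 F [ 0.1  0.7 -0.1] grip 8.9
turn [-0.0016 -0.0006  0.0013] shift now [-0.02  -0.007  0.584] after turn [-0.019 -0.008  0.584]
clock: 6.6
ee_pos: [0.5347, -0.2676, 0.111]
tcp_rot: [[0.09, 0.996, -0.001], [0.996, -0.09, 0.0], [0.0, -0.001, -1.0]]
wrist_force: [-0.0, 0.0, -0.9]
grip_width: 0.097
```

```bash
python3 -m crank '[[0,[0,0,0.1],[0,0,0]],[0,[0,0,0.08],[0,0,0]],[0,[0,0,0],[0,0,0]]]'; python3 -m crank '[[0,[0,0,0.08],[0,0,0]],[0,[0,0,0],[0,0,0]]]'
```

```text
clock: 6.85
ee_pos: [0.5351, -0.2679, 0.1046]
tcp_rot: [[0.09, 0.996, 0.001], [0.996, -0.09, -0.0], [-0.0, 0.001, -1.0]]
wrist_force: [-0.3, 0.0, 4.2]
grip_width: 0.097
clock: 7.02
ee_pos: [0.535, -0.2686, 0.103]
tcp_rot: [[0.091, 0.996, 0.002], [0.996, -0.091, -0.0], [-0.0, 0.002, -1.0]]
wrist_force: [-5.4, 1.2, 21.7]
grip_width: 0.095
```

It stopped at TCP z≈0.104 with the force rising, which matches the wrong-key height (0.105; fully in would be 0.095). Key 1 is wrong, so it goes back to its slot.

```bash
python3 -m crank '[[0,[0,0,-0.2],[0,0,0]],[0,[0,0,-0.5],[0,0,0]],[0,[0,0,-0.8],[0,0,0]],[0,[0,0,-0.8],[0,0,0]],[0,[0,0,0],[0,0,-0.08]],[0,[0,0,0],[0,0,-0.085]],[0,[0,0,0],[0,0,0]]]';python3 go.py .4864 .0885 .19 4.3
```

```text
clock: 7.6
ee_pos: [0.5351, -0.2677, 0.194]
tcp_rot: [[-0.079, 0.997, 0.001], [0.997, 0.079, -0.0], [-0.0, 0.001, -1.0]]
wrist_force: [0.9, -0.4, -0.9]
grip_width: 0.094
clock 7.6 p [ 0.5351 -0.2677  0.194 ] head 4.53 F [ 0.9 -0.4 -0.9] grip 8.7
turn [0.0014 0.0003 0.004 ] shift now [ 8.974 -0.512  0.097] after turn [ 8.971 -0.548  0.101]
```

```bash
python3 -m crank '[[0,[0.9,-0.05,0],[0,0,0]],[0,[0.9,-0.05,0],[0,0,0]],[0,[0.9,-0.05,0],[0,0,0]],[0,[0.9,-0.05,0],[0,0,0]],[0,[0.9,-0.05,0],[0,0,0]],[0,[0.9,-0.05,0],[0,0,0]],[0,[0.9,-0.05,0],[0,0,0]],[0,[0.9,-0.05,0],[0,0,0]],[0,[0.9,-0.05,0],[0,0,0]],[0,[0.87,-0.06,0],[0,0,0]],[0,[0,0,0.6],[0,0,0]],[0,[0,0,0.6],[0,0,0]],[0,[0,0,0.6],[0,0,0]],[0,[0,0,0],[0,0,0]]]';python3 go.py .4864 .0885 .058 4.3
python3 - <<'E'
from h import *
p,d=arm.get_image('scene');cv2.imwrite('pics/s4.png',p)
cv2.imwrite('pics/s4z.png',cv2.resize(p[130:210,290:380],None,fx=7,fy=7,interpolation=cv2.INTER_CUBIC))
E
```

```text
clock: 8.77
ee_pos: [0.4857, 0.0886, 0.1179]
tcp_rot: [[-0.073, 0.997, -0.005], [0.997, 0.073, -0.002], [-0.001, -0.005, -1.0]]
wrist_force: [-0.1, 0.1, -0.6]
grip_width: 0.098
clock 8.77 p [0.4857 0.0886 0.1179] head 4.21 F [-0.1  0.1 -0.6] grip 9.1
turn [-0.0054  0.0014 -0.0016] shift now [-0.002  0.024  1.498] after turn [-0.004  0.016  1.498]
```

View pics/s4z.png

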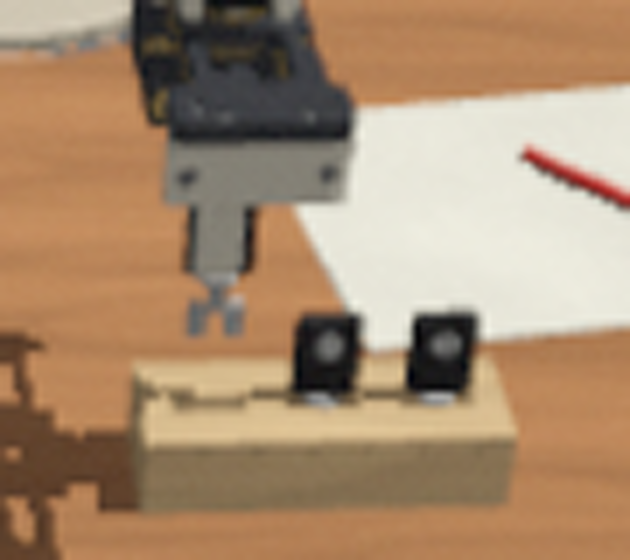

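The bit is at zoomed x≈215 over the slot (175–245), so it's aligned. Lowering.

```bash
python3 -m crank '[[0,[0,0,0.5],[0,0,0]],[0,[0,0.02,0.4],[0,0,0]],[0,[0,0,0.3],[0,0,0]],[0,[0,0,0.2],[0,0,0]],[0,[0,0,0.06],[0,0,0]],[0,[0,0,0],[0,0,0]]]';python3 go.py .4864 .0885 .058 4.3
```

```text
clock: 9.32
ee_pos: [0.4887, 0.0883, 0.0632]
tcp_rot: [[-0.074, 0.997, 0.0], [0.997, 0.074, -0.0], [-0.0, 0.0, -1.0]]
wrist_force: [-0.1, -0.6, -1.0]
grip_width: 0.097
clock 9.32 p [0.4887 0.0883 0.0632] head 4.23 F [-0.1 -0.6 -1. ] grip 9.0
turn [ 0.0001  0.     -0.0013] shift now [ 0.009 -0.058  0.129] after turn [ 0.009 -0.058  0.129]
```

```bash
python3 -m crank '[[0,[0,-0.05,0.08],[0,0,0]],[0,[0,0,0.05],[0,0,0]],[0,[0,0,0],[0,0,0]]]';python3 go.py .4864 .0885 .057 4.3
```

```text
clock: 9.57
ee_pos: [0.4866, 0.0885, 0.0579]
tcp_rot: [[-0.075, 0.997, 0.001], [0.997, 0.075, 0.0], [0.0, 0.001, -1.0]]
wrist_force: [-0.3, -0.0, -0.7]
grip_width: 0.094
clock 9.57 p [0.4866 0.0885 0.0579] head 4.29 F [-0.3 -0.  -0.7] grip 8.7
turn [ 0.0005 -0.0001 -0.0001] shift now [-0.    -0.004  0.023] after turn [-0.    -0.004  0.023]
```

```bash
python3 -m crank '[[30,[0,0,0],[0,0,0]],[30,[0,0,0],[0,0,0]],[30,[0,0,0],[0,0,0]],[30,[0,0,-0.6],[0,0,0]],[30,[0,0,-0.7],[0,0,0]],[30,[0.6,0,0],[0,0,0]],[30,[0.65,0,0],[0,0,0]],[30,[0,0,0],[0,0,0]]]';python3 go.py .4829 .1384 .0575 4.3
python3 - <<'E'
from h import *
p,d=arm.get_image('scene');cv2.imwrite('pics/s5.png',p)
cv2.imwrite('pics/s5z.png',cv2.resize(p[130:210,290:380],None,fx=7,fy=7,interpolation=cv2.INTER_CUBIC))
E
```

```text
clock: 10.23
ee_pos: [0.4828, 0.1432, 0.1101]
tcp_rot: [[-0.08, 0.997, 0.001], [0.997, 0.08, 0.003], [0.003, 0.001, -1.0]]
wrist_force: [-0.2, 0.6, -0.8]
grip_width: 0.321
clock 10.23 p [0.4828 0.1432 0.1101] head 4.58 F [-0.2  0.6 -0.8] grip 29.8
turn [ 0.0013 -0.0025  0.0048] shift now [-0.122 -0.008  1.315] after turn [-0.119 -0.006  1.316]
```

View pics/s5z.png

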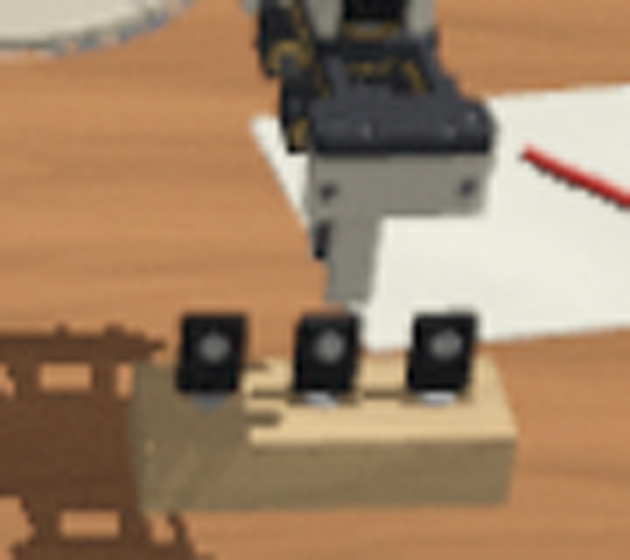

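Key 1 stands properly in its slot, level with the others. Aligning on key 2.

```bash
python3 -m crank '[[30,[0,0,0],[0,0,0]]]'; python3 go.py .4829 .1384 .0575 4.3
```

```text
clock: 10.37
ee_pos: [0.4826, 0.1386, 0.1097]
tcp_rot: [[-0.076, 0.997, 0.0], [0.997, 0.076, -0.0], [-0.0, 0.0, -1.0]]
wrist_force: [-1.6, 0.1, 0.4]
grip_width: 0.319
clock 10.37 p [0.4826 0.1386 0.1097] head 4.38 F [-1.6  0.1  0.4] grip 29.6
turn [0.0001 0.0001 0.0013] shift now [-0.004  0.007  1.305] after turn [-0.005  0.008  1.305]
```

```bash
python3 -m crank '[[30,[0,0,0.5],[0,0,0]],[30,[0,0,0.5],[0,0,0]],[30,[0,0,0.31],[0,0,0]],[30,[0,0,0],[0,0,0]],[30,[0,0,0],[0,0,0]],[0,[0,0,0],[0,0,0]],[0,[0,0,0],[0,0,0]],[0,[0,0,0],[0,0,0]],[0,[0,0,0],[0,0,0]],[0,[0,0,0],[0,0,0]]]' 30;python3 go.py .4829 .1384 .0575 4.3
python3 -m crank '[[0,[0,0,-0.3],[0,0,0]],[0,[0,0,-0.5],[0,0,0]],[0,[0,0,-0.8],[0,0,0]],[0,[0,0,-0.9],[0,0,0]],[0,[0,0,-0.8],[0,0,0]],[0,[0,0,0],[0,0,0.08]],[0,[0,0,0],[0,0,0.085]],[0,[0,0,0],[0,0,0]]]';python3 go.py .534 -.268 .19 -5.2
```

```text
clock: 11.2
ee_pos: [0.4833, 0.1384, 0.0579]
tcp_rot: [[-0.075, 0.997, 0.001], [0.997, 0.075, 0.0], [0.0, 0.001, -1.0]]
wrist_force: [-0.3, -0.4, 6.0]
grip_width: 0.093
clock 11.2 p [0.4833 0.1384 0.0579] head 4.3 F [-0.3 -0.4  6. ] grip 8.7
turn [ 0.0015 -0.0003  0.    ] shift now [ 0.    -0.009  0.01 ] after turn [ 0.    -0.009  0.01 ]
clock: 11.87
ee_pos: [0.4826, 0.1387, 0.19]
tcp_rot: [[0.093, 0.996, 0.001], [0.996, -0.093, 0.001], [0.001, 0.001, -1.0]]
wrist_force: [-0.4, 0.6, -0.2]
grip_width: 0.094
clock 11.87 p [0.4826 0.1387 0.19  ] head -5.33 F [-0.4  0.6 -0.2] grip 8.7
turn [ 0.001  -0.001  -0.0023] shift now [-1.0004e+01  2.2230e+00 -7.0000e-03] after turn [-10.009   2.2    -0.   ]
```

```bash
python3 -m crank '[[0,[-0.91,0.2,0],[0,0,0]],[0,[-0.91,0.2,0],[0,0,0]],[0,[-0.91,0.2,0],[0,0,0]],[0,[-0.91,0.2,0],[0,0,0]],[0,[-0.91,0.2,0],[0,0,0]],[0,[-0.91,0.2,0],[0,0,0]],[0,[-0.91,0.2,0],[0,0,0]],[0,[-0.91,0.2,0],[0,0,0]],[0,[-0.91,0.2,0],[0,0,0]],[0,[-0.91,0.2,0],[0,0,0]],[0,[-0.91,0.2,0],[0,0,0]],[0,[0,0,0.6],[0,0,0]],[0,[0,0,0.6],[0,0,0]],[0,[0,0,0],[0,0,0]],[0,[0,0,0],[0,0,0]]]'; python3 go.py .5345 -.268 .12 -5.2
python3 - <<'E'
from h import *
p,d=arm.get_image('scene');cv2.imwrite('pics/s6.png',p)
A=cv2.resize(p[155:190,182:222],None,fx=16,fy=16,interpolation=cv2.INTER_LANCZOS4)
cv2.imwrite('pics/s6z.png',A)
E
```

```text
clock: 13.12
ee_pos: [0.5333, -0.2679, 0.1401]
tcp_rot: [[0.088, 0.996, -0.003], [0.996, -0.088, 0.001], [0.001, -0.003, -1.0]]
wrist_force: [0.2, -0.3, -0.0]
grip_width: 0.096
clock 13.12 p [ 0.5333 -0.2679  0.1401] head -5.07 F [ 0.2 -0.3 -0. ] grip 8.9
turn [-0.0035 -0.0011  0.0023] shift now [0.001 0.031 0.503] after turn [0.001 0.029 0.503]
```

View pics/s6z.png

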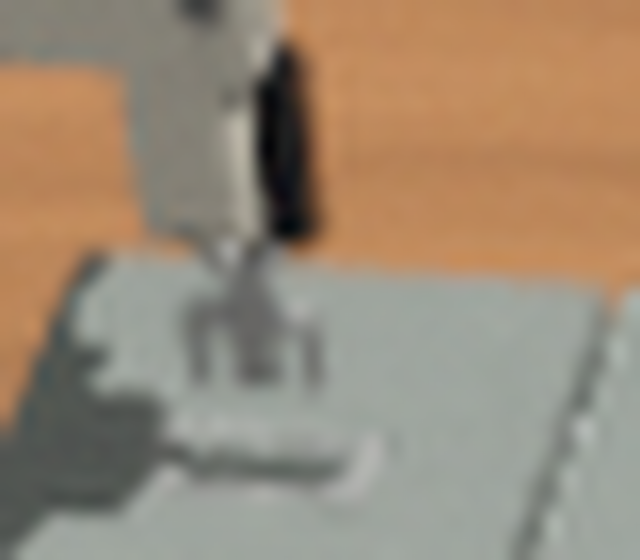

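Key 2's bit spans about 185–322 in the zoom, the same placement as before, so it's aligned. Inserting.

```bash
python3 -m crank '[[0,[0,0.03,0.2],[0,0,0]],[0,[0,0,0.2],[0,0,0]],[0,[0,0,0.15],[0,0,0]],[0,[0,0,0.1],[0,0,0]],[0,[0,0,0.1],[0,0,0]],[0,[0,0,0],[0,0,0]]]'; python3 -m crank '[[0,[0,0,0.1],[0,0,0]],[0,[0,0,0.08],[0,0,0]],[0,[0,0,0],[0,0,0]]]'; python3 -m crank '[[0,[0,0,0.05],[0,0,0]],[0,[0,0,0],[0,0,0]]]'
```

```text
clock: 13.67
ee_pos: [0.5353, -0.2682, 0.1107]
tcp_rot: [[0.089, 0.996, -0.001], [0.996, -0.089, 0.0], [0.0, -0.001, -1.0]]
wrist_force: [0.1, -1.8, -0.2]
grip_width: 0.097
clock: 13.92
ee_pos: [0.5354, -0.2683, 0.1035]
tcp_rot: [[0.09, 0.996, -0.001], [0.996, -0.09, 0.0], [0.0, -0.001, -1.0]]
wrist_force: [-1.9, 0.3, 0.7]
grip_width: 0.098
clock: 14.08
ee_pos: [0.5348, -0.2683, 0.1015]
tcp_rot: [[0.09, 0.996, -0.002], [0.996, -0.09, 0.0], [0.0, -0.002, -1.0]]
wrist_force: [-3.3, 0.0, -3.4]
grip_width: 0.095
```

No resistance below 0.104, so this looks like the right key. Continuing.

```bash
python3 -m crank '[[0,[0,0,0.07],[0,0,0]],[0,[0,0,0.06],[0,0,0]],[0,[0,0,0],[0,0,0]]]'; python3 -m crank '[[0,[0,0,0.06],[0,0,0]],[0,[0,0,0],[0,0,0]],[0,[0,0,0],[0,0,0]]]'
```

```text
clock: 14.33
ee_pos: [0.5346, -0.2685, 0.0961]
tcp_rot: [[0.09, 0.996, -0.002], [0.996, -0.09, 0.0], [0.0, -0.002, -1.0]]
wrist_force: [-5.1, -0.3, -3.6]
grip_width: 0.095
clock: 14.58
ee_pos: [0.5346, -0.2685, 0.0939]
tcp_rot: [[0.09, 0.996, -0.002], [0.996, -0.09, 0.0], [0.0, -0.002, -1.0]]
wrist_force: [-5.6, -0.7, -3.0]
grip_width: 0.096
```

```bash
python3 -m crank '[[0,[0,-0.02,0.04],[0,0,0]],[0,[0,0,0.03],[0,0,0]],[0,[0,0,0],[0,0,0]]]'
```

```text
clock: 14.83
ee_pos: [0.5345, -0.2686, 0.093]
tcp_rot: [[0.09, 0.996, 0.001], [0.996, -0.09, 0.001], [0.001, 0.001, -1.0]]
wrist_force: [-8.5, 2.6, 18.1]
grip_width: 0.094
```

The collar is seated (18 N at z≈0.093), so key 2 is the right key. I'll ease off and turn clockwise (+ about tool z).

```bash
python3 -m crank '[[0,[0,-0.02,-0.04],[0,0,0]],[0,[0,0,0],[0,0,0.1]],[0,[0,0,0],[0,0,0.1]],[0,[0,0,0],[0,0,0.1]],[0,[0,0,0],[0,0,0.1]],[0,[0,0,0],[0,0,0]]]';python3 go.py .5345 -.268 .094 -85.5; python3 -c "
from h import *
print(arm.sense()['wrist_torque'])"
```

```text
clock: 15.33
ee_pos: [0.533, -0.2679, 0.0932]
tcp_rot: [[0.476, 0.88, -0.002], [0.88, -0.476, 0.001], [-0.0, -0.002, -1.0]]
wrist_force: [-6.7, 0.9, 5.1]
grip_width: 0.094
clock 15.33 p [ 0.533  -0.2679  0.0932] head -28.41 F [-6.7  0.9  5.1] grip 8.7
turn [-0.0017  0.0011  0.9963] shift now [ 0.016  0.034 -0.02 ] after turn [ 0.038  0.005 -0.02 ]
[0.09698616 1.89296871 0.00221694]
```

```bash
python3 -m crank '[[0,[0,0,0],[0,0,0.1]],[0,[0,0,0],[0,0,0.1]],[0,[0,0,0],[0,0,0.1]],[0,[0,0,0],[0,0,0.1]],[0,[0,0,0],[0,0,0.1]],[0,[0,0,0],[0,0,0]]]';python3 go.py .5345 -.268 .094 -85.5; python3 -c "
from h import *
print(arm.sense()['wrist_torque'])"
```

```text
clock: 15.83
ee_pos: [0.5318, -0.2668, 0.0931]
tcp_rot: [[0.839, 0.544, -0.004], [0.544, -0.839, 0.003], [-0.001, -0.005, -1.0]]
wrist_force: [-11.9, 4.8, 11.7]
grip_width: 0.094
clock 15.83 p [ 0.5318 -0.2668  0.0931] head -57.03 F [-11.9   4.8  11.7] grip 8.7
turn [-0.0042  0.0026  0.4968] shift now [ 0.04   0.062 -0.022] after turn [ 0.065  0.036 -0.022]
[1.03696141 2.85773539 0.05827762]
```

```bash
python3 -m crank '[[0,[-0.03,-0.05,-0.03],[0,0,0]],[0,[0,0,0],[0,0,0.1]],[0,[0,0,0],[0,0,0.1]],[0,[0,0,0],[0,0,0.1]],[0,[0,0,0],[0,0,0.1]],[0,[0,0,0],[0,0,0.1]],[0,[0,0,0],[0,0,0]]]';python3 go.py .5345 -.268 .094 -85.5; python3 -c "
from h import *
print(arm.sense()['wrist_torque'])
p,d=arm.get_image('scene');cv2.imwrite('pics/s7.png',p)
cv2.imwrite('pics/s7z.png',cv2.resize(p[130:220,165:285],None,fx=6,fy=6,interpolation=cv2.INTER_CUBIC))"
```

```text
clock: 16.42
ee_pos: [0.5309, -0.2657, 0.0938]
tcp_rot: [[0.997, 0.076, -0.003], [0.076, -0.997, 0.002], [-0.002, -0.002, -1.0]]
wrist_force: [-6.1, 3.3, 2.3]
grip_width: 0.097
clock 16.42 p [ 0.5309 -0.2657  0.0938] head -85.64 F [-6.1  3.3  2.3] grip 9.0
turn [-0.0025  0.0023 -0.0024] shift now [ 0.086  0.065 -0.005] after turn [ 0.085  0.065 -0.005]
[0.87838965 1.77277901 0.04700914]
```

View pics/s7z.png

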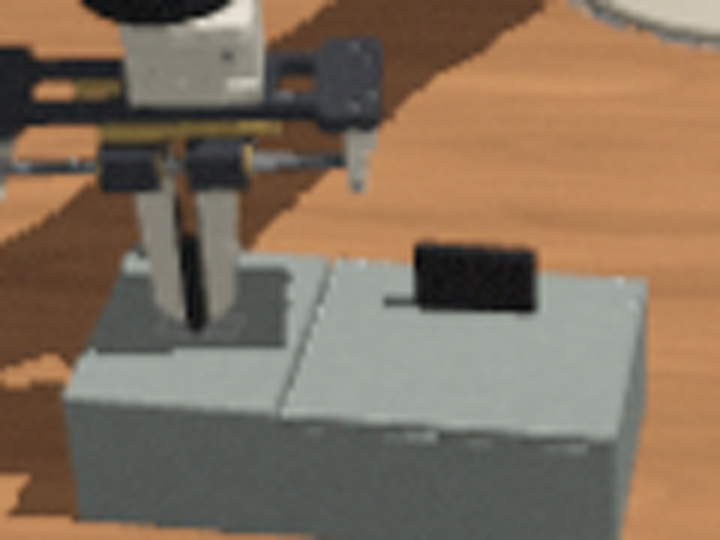

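The key is turned about 1.4 rad, with moment ≈ 0.05 N·m, so friction only. I'll turn on to feel the stop.

```bash
python3 -m crank '[[0,[0,0,0],[0,0,0.08]],[0,[0,0,0],[0,0,0]],[0,[0,0,0],[0,0,0]]]'; python3 -c "
from h import *
print(arm.sense()['wrist_torque'])"; python3 -m crank '[[0,[0,0,0],[0,0,0.08]],[0,[0,0,0],[0,0,0]],[0,[0,0,0],[0,0,0]]]';python3 go.py .5345 -.268 .094 -85.5; python3 -c "
from h import *
print(arm.sense()['wrist_torque'])"
```

```text
clock: 16.72
ee_pos: [0.5309, -0.2654, 0.0938]
tcp_rot: [[1.0, 0.003, -0.003], [0.003, -1.0, 0.003], [-0.003, -0.003, -1.0]]
wrist_force: [-6.7, 4.0, 2.9]
grip_width: 0.091
[1.17931424 1.81421449 0.29265741]
clock: 16.97
ee_pos: [0.5311, -0.2654, 0.0939]
tcp_rot: [[0.997, -0.077, -0.002], [-0.077, -0.997, 0.003], [-0.003, -0.003, -1.0]]
wrist_force: [-6.3, 4.2, 2.4]
grip_width: 0.102
clock 16.97 p [ 0.5311 -0.2654  0.0939] head -94.39 F [-6.3  4.2  2.4] grip 9.4
turn [-0.0029  0.0023 -0.1552] shift now [ 0.089  0.059 -0.003] after turn [ 0.079  0.072 -0.003]
[1.11414829 1.65273178 0.56073096]
```

The moment rose to 0.29 and then 0.56, so it's at the stop. I'll relax the twist, release and rise.

```bash
python3 -m crank '[[0,[0,0,0],[0,0,-0.1]],[0,[0,0,0],[0,0,0]],[35,[0,0,0],[0,0,0]],[35,[0,0,0],[0,0,0]],[35,[0,0,0],[0,0,0]],[35,[0,0,-0.4],[0,0,0]],[35,[0,0,-0.6],[0,0,0]],[35,[0,0,-0.7],[0,0,0]],[0,[0,0,-0.7],[0,0,0]],[0,[0,0,0],[0,0,0]]]';python3 - <<'E'
from h import *
p,d=arm.get_image('scene');cv2.imwrite('pics/s8.png',p)
cv2.imwrite('pics/s8z.png',cv2.resize(p[130:220,165:285],None,fx=6,fy=6,interpolation=cv2.INTER_CUBIC))
E
python3 go.py .46 -.14 .18 -5.2
```

```text
clock: 17.8
ee_pos: [0.5341, -0.2694, 0.1951]
tcp_rot: [[1.0, 0.02, 0.007], [0.02, -1.0, -0.004], [0.007, 0.004, -1.0]]
wrist_force: [0.1, 0.2, 0.9]
grip_width: 0.279
clock 17.85 p [ 0.5337 -0.2684  0.193 ] head -88.79 F [-0.2  0.1  0.1] grip 21.9
turn [ 0.0058 -0.0023 -1.459 ] shift now [-1.775 -3.25   0.306] after turn [ 3.031 -2.125  0.324]
```

View pics/s8z.png

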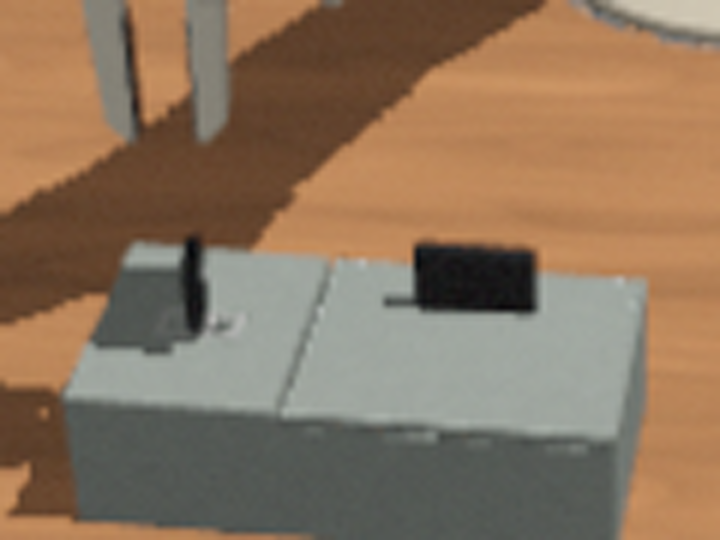

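The key stands upright and edge-on in the keyhole. Next is the handle: I'll push with closed fingers from its −x side, along the box's +x.

```bash
python3 -m crank '[[0,[0,0,0],[0,0,0.11]],[0,[0,0,0],[0,0,0]],[0,[0,0,0],[0,0,0]]]';python3 go.py .4716 -.1317 .18 -95.2;python3 go.py .4716 -.1317 .094 -95.2
```

```text
clock: 18.1
ee_pos: [0.5319, -0.2671, 0.1896]
tcp_rot: [[0.996, -0.086, -0.001], [-0.086, -0.996, -0.0], [-0.001, 0.0, -1.0]]
wrist_force: [-0.5, -0.1, 0.5]
grip_width: 0.032
clock 18.1 p [ 0.5319 -0.2671  0.1896] head -94.95 F [-0.5 -0.1  0.5] grip 3.0
turn [0.0003 0.0009 0.0044] shift now [-1.795 -3.241  0.24 ] after turn [-1.809 -3.233  0.239]
clock 18.1 p [ 0.5319 -0.2671  0.1896] head -94.95 F [-0.5 -0.1  0.5] grip 3.0
turn [0.0003 0.0009 0.0044] shift now [-1.793 -3.242  2.39 ] after turn [-1.809 -3.233  2.389]
```

```bash
python3 -m crank '[[0,[-0.45,-0.81,0],[0,0,0]],[0,[-0.45,-0.81,0],[0,0,0]],[0,[-0.45,-0.81,0],[0,0,0]],[0,[-0.45,-0.81,0],[0,0,0]],[0,[0,0,0],[0,0,0]],[0,[0,0,0.8],[0,0,0]],[0,[0,0,0.8],[0,0,0]],[0,[0,0,0.6],[0,0,0]],[0,[0,0,0.1],[0,0,0]],[0,[0,0,0],[0,0,0]],[0,[0,0,0],[0,0,0]]]';python3 go.py .4716 -.1317 .094 -95.2
python3 - <<'E'
from h import *
p,d=arm.get_image('scene');cv2.imwrite('pics/s9.png',p)
cv2.imwrite('pics/s9z.png',cv2.resize(p[130:220,165:285],None,fx=6,fy=6,interpolation=cv2.INTER_CUBIC))
E
```

```text
clock: 19.02
ee_pos: [0.4718, -0.1326, 0.0989]
tcp_rot: [[0.996, -0.089, -0.0], [-0.089, -0.996, -0.0], [-0.0, 0.0, -1.0]]
wrist_force: [0.6, -1.0, -0.3]
grip_width: 0.003
clock 19.02 p [ 0.4718 -0.1326  0.0989] head -95.1 F [ 0.6 -1.  -0.3] grip 0.3
turn [0.0003 0.     0.0017] shift now [-0.008 -0.022  0.123] after turn [-0.008 -0.022  0.123]
```

View pics/s9z.png

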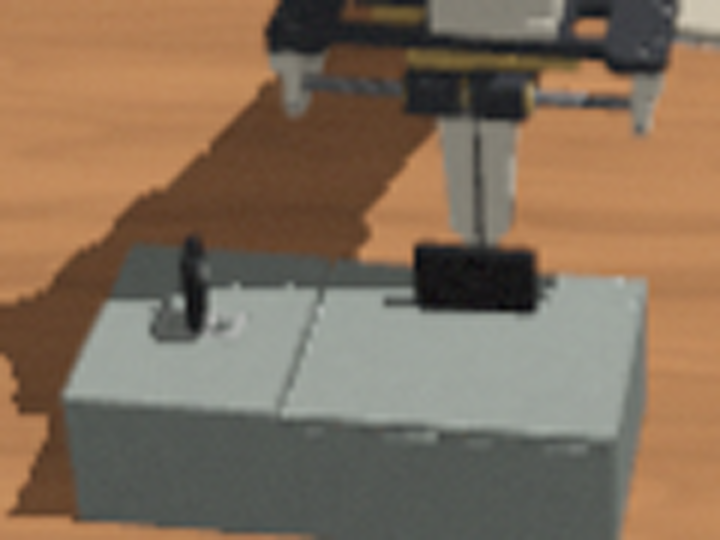

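The closed fingers are centred behind the handle. Pushing.

```bash
python3 -m crank '[[0,[0.3,0,0.08],[0,0,0]],[0,[0.2,0,0],[0,0,0]],[0,[0.2,0,0],[0,0,0]],[0,[0.2,0,0],[0,0,0]],[0,[0.2,0,0],[0,0,0]],[0,[0.2,0,0],[0,0,0]],[0,[0.2,0,0],[0,0,0]],[0,[0.2,0,0],[0,0,0]],[0,[0.2,0,0],[0,0,0]],[0,[0.2,0,0],[0,0,0]],[0,[0,0,0],[0,0,0]]]';python3 go.py .5713 -.1408 .095 -95.2
```

```text
clock: 19.98
ee_pos: [0.5576, -0.1395, 0.0952]
tcp_rot: [[0.996, -0.088, 0.001], [-0.088, -0.996, -0.001], [0.002, 0.001, -1.0]]
wrist_force: [0.1, -0.5, 0.4]
grip_width: 0.002
clock 19.98 p [ 0.5576 -0.1395  0.0952] head -95.05 F [ 0.1 -0.5  0.4] grip 0.2
turn [ 0.0007 -0.0016  0.0026] shift now [0.345 0.002 0.005] after turn [0.345 0.001 0.005]
```

```bash
python3 -m crank '[[0,[0.12,0,0],[0,0,0]],[0,[0.12,0,0],[0,0,0]],[0,[0,0,0],[0,0,0]]]';python3 -m crank '[[0,[0.1,0,0],[0,0,0]],[0,[0,0,0],[0,0,0]]]';python3 -m crank '[[0,[0.1,0,0],[0,0,0]],[0,[0,0,0],[0,0,0]]]'
python3 - <<'E'
from h import *
p,d=arm.get_image('scene');cv2.imwrite('pics/s10.png',p)
cv2.imwrite('pics/s10z.png',cv2.resize(p[130:220,165:285],None,fx=6,fy=6,interpolation=cv2.INTER_CUBIC))
E
```

```text
clock: 20.23
ee_pos: [0.5658, -0.1403, 0.0952]
tcp_rot: [[0.996, -0.089, 0.001], [-0.089, -0.996, -0.0], [0.001, 0.0, -1.0]]
wrist_force: [1.2, -0.0, 0.3]
grip_width: 0.006
clock: 20.4
ee_pos: [0.5695, -0.1406, 0.0953]
tcp_rot: [[0.996, -0.089, 0.0], [-0.089, -0.996, -0.0], [0.0, 0.0, -1.0]]
wrist_force: [-0.3, 0.7, 0.8]
grip_width: 0.004
clock: 20.57
ee_pos: [0.5715, -0.1407, 0.0951]
tcp_rot: [[0.996, -0.089, -0.003], [-0.089, -0.996, 0.001], [-0.003, -0.001, -1.0]]
wrist_force: [-6.3, 0.5, 5.0]
grip_width: 0.008
```

View pics/s10z.png

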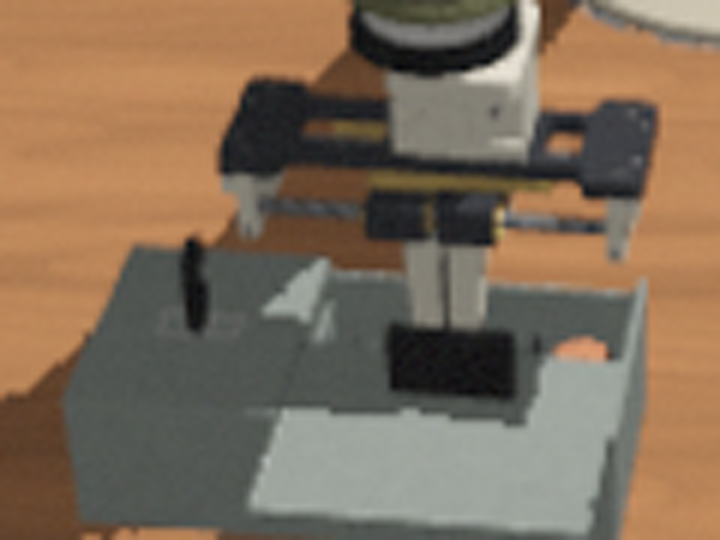

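The lid is open and the force is starting to rise. One more small push to confirm the stop.

```bash
python3 -m crank '[[0,[0.06,0,0],[0,0,0]],[0,[0,0,0],[0,0,0]]]'; python3 -m crank '[[0,[-0.3,0,0],[0,0,0]],[0,[-0.4,0,0],[0,0,0]],[0,[0,0,-0.8],[0,0,0]],[0,[0,0,-0.9],[0,0,0]],[0,[0,0,-0.9],[0,0,0]],[0,[-0.9,0,0],[0,0,0]],[0,[-0.9,0,0],[0,0,0]],[0,[0,0,0],[0,0,0]],[0,[0,0,0],[0,0,0]]]'
python3 - <<'E'
from h import *
p,d=arm.get_image('scene');cv2.imwrite('pics/s11.png',p)
q,d=arm.get_image('top');cv2.imwrite('pics/t11.png',q)
cv2.imwrite('pics/s11z.png',cv2.resize(p[140:290,165:415],None,fx=3.2,fy=3.2,interpolation=cv2.INTER_CUBIC))
v=p.max(2)
M=np.zeros(v.shape,np.uint8);M[170:200,222:258]=v[170:200,222:258]<35
c=max(cv2.findContours(M,0,1)[0],key=cv2.contourArea);m=cv2.moments(c);u=(m['m10']/m['m00'],m['m01']/m['m00'])
print('handle',u,cv2.boundingRect(c),ray('scene',u,.093)-[.5192,-.1335,.093])
for n,i in(('scene',p),('top',q)):
    print(n,'diff px mean regions')
E
python3 -c "
from h import *
s=arm.sense();print(s['clock'],s['wrist_force'],s['ee_pos'])"
```

```text
clock: 20.78
ee_pos: [0.5715, -0.1407, 0.0951]
tcp_rot: [[0.996, -0.09, -0.006], [-0.09, -0.996, 0.003], [-0.006, -0.002, -1.0]]
wrist_force: [-13.5, 1.9, 10.7]
grip_width: 0.006
clock: 21.53
ee_pos: [0.4746, -0.1318, 0.1997]
tcp_rot: [[0.996, -0.09, 0.001], [-0.09, -0.996, 0.002], [0.001, -0.002, -1.0]]
wrist_force: [0.2, -0.1, 0.1]
grip_width: 0.006
handle (239.38666666666666, 190.5922222222222) (230, 186, 20, 10) [[ 7.08842255e-02 -6.06659985e-03 -2.77555756e-17]]
scene diff px mean regions
top diff px mean regions
21.6333 [ 0.4358726  -0.31872527  0.17815036] [ 0.47684118 -0.13217235  0.19956017]
```

View pics/s11z.png

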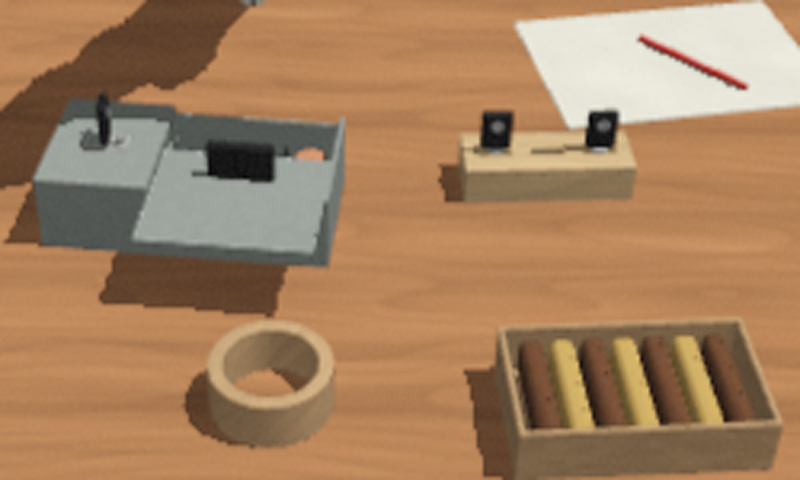

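View pics/t11.png

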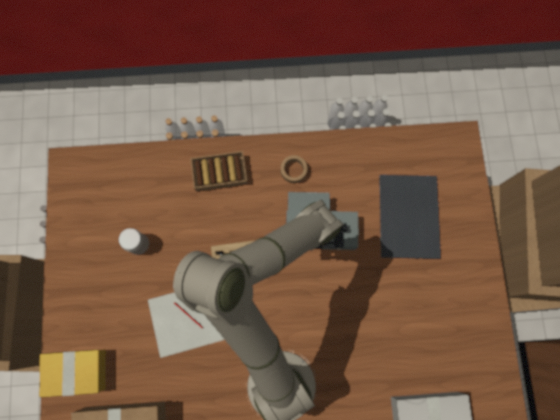

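The handle moved 71 mm and stopped against its end at 13 N. Key 2 stands turned in the keyhole and keys 1 and 3 stand in the rack. The bystanders are at their starting pixels and the arm is clear, so I'm handing in.

```bash
python3 -c "
from workcell import arm
print(arm.hand_in())"
```

```text
the job is handed in; nothing more can be done
None
```

I handed the job in at about 21.6 s of the 72 s allowed; `hand_in` reports no verdict, so success is judged only from the checks below.

- **Finding the key:** Key 1 stopped about 10 mm high in the keyhole, so I put it back in its slot. Key 2 went in until its collar rested on the plate. I never tried key 3.
- **Turning the lock:** I turned key 2 clockwise about 1.5 rad, until the moment rose to 0.56 N·m at the stop. I eased the twist off by 0.1 rad, released the key and left it there.
- **Opening the lid:** I pushed the handle until the force rose to 13 N. The camera shows it moved about 71 mm, against the nominal 70.

**Last checks:**
- In the last pictures key 2 stands upright and turned in the keyhole. I did not measure its final height or the lock angle separately.
- Keys 1 and 3 stand in the rack.
- The jar, tape roll, snack tray and laptop look to be where they started; I judged this by eye from the pictures.
- The arm is clear of everything, with wrist force below 1 N.

**One disagreement:** the two cameras differed by 3–4 mm in y. I used the top camera's value, and both keys went in without catching on the slot's edge. A sideways force of up to about 13 N built up while turning the key, and I eased part of it off.

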